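Load the tape unwinder and fit its retaining clip

ROBOT

A 6-joint arm with a two-finger parallel gripper is mounted at the origin on the work surface. World frame = base frame: x ahead of the robot, y to its left, z up, the work surface at z = 0. Lengths are in m, angles in rad, forces in N, time in s.
With the tool pointing down it reaches from about 0.35 to 0.775 m from the base axis. Payload 5.5 kg.
Tool frame: the origin (TCP) lies at the very end of the fingers, on their centre line; the grasp point (between the pads) lies 19 mm behind it; z points along the fingers, y is the line along which they close (so a half turn about z gives the same grasp; the last joint's range is limited). The gripper opens to 85 mm and grips with 20 to 120 N. Pads are 22 mm wide; open, the fingers measure 114 mm over their backs; the gripper's body (76 mm by 85 mm) begins 54 mm behind the grasp point. The pads swing forward as they close: fully open they stand 13 mm farther back than shut.
Start: joints at [-1.335, 0.313, 0.046, 1.304, 0, 1.431], TCP at [0.211, -0.535, 0.231] pointing down, gripper open.
Joint ranges: [-2.76, 2.76], [-0.86, 1.69], [-1.03, 1.26], [-2.2, 2.34], [-1.47, 1.5], [-3.14, 3.14]. Speed limits (rad/s): [2.57, 2.57, 3.14, 3.14, 3.14, 3.14].

INTERFACE

Orientations are given as a unit quaternion [w, x, y, z].
In Python, from workcell import env, viewer, nets gives the robot as it stands. The module is installed in compiled form; this text tells all that it offers.
- The arm moves only by the shell command python3 -m creep 'ROWS' [OPENING] [FORCE]. ROWS is a JSON list of rows, 1 to 8 of them, each of 6 numbers: dx, dy, dz in m, then a rotation vector rx, ry, rz in rad; each row is the pose to reach, as a shift and turn from the pose commanded when the command began, along the tool's axes at that moment; what a row does not reach only later rows make up. A row lasts 1/8 s, in which the tool goes at most 0.0625 m and 0.188 rad, less where a joint would pass 70% of its speed; a pose out of reach is approached as far as the arm can. OPENING is the finger opening in m, set as the command begins (- or left out keeps the last). The fingers move at their own pace and stop on an object; FORCE is the grip in N (left out, the last holds). Time passes only in rows, so rows that do not move let the fingers close. It prints the time, the measured TCP pose, the force, the opening and the grip force at its end.
- env.get_state(): the state, without advancing time (a new reading comes with each control period).
- viewer.read_camera(name): name is "side" or "top"; returns a dict with "image" (400x640x3 uint8, red, green, blue), "K" (3x3 intrinsics, pixels), "D" ([k1, k2, p1, p2, k3] as OpenCV has them; the pictures are not rectified), "R" (3x3) and "t" (3): a world point X has camera coordinates R X + t. Camera axes: x right, y down, z forward; pixel columns grow to the right and rows downward; lengths in m; the calibration is good to about 2 mm. A picture is of the moment at which its call begins. There is no depth.
- env.hand_in(): hands the job in; it is judged then, once.
Trained networks look in a picture, given as the dict that the camera call returned (one of the last four; its "shot" number tells which), for a name from the list of things; names that differ only in an ending like _2 or _b are one class to them, and where a whole thing is asked for, a point or a joint stands for the part that bears it (a point fixed in the world has none). Each returns a list of dicts, best first, with "confidence" (0 to 1); they miss things now and then, are a little off and sometimes report something else, mostly with a low value. They report only what shows in the picture. A call takes as long as a camera call. They do not tell look-alikes from the thing itself.
- nets.outline_of(label, picture): "region" (400x640 bool, what is visible of it) and "box" ([left, top, right, bottom] in pixels, round what is visible of it).
The state is a dict: "clock": time; "joint_pos": joint angles; "qvel": joint speeds; "tau": joint torques, N m; "tcp_pos": TCP position; "orientation": TCP orientation; "wrist_force": force on the tool from outside, world axes, zero at the start; "ft_torque": the same for the moment, N m; "finger_gap": finger opening in m; "grip_force": force on a finger pad.
Only numpy, scipy, OpenCV 4.12 (cv2) and the standard library are available. Lean on these libraries where they do the work, as an engineer would, in place of code of your own. Each camera call takes 0.05 s, during which the arm holds its last target. There are 200 camera calls.

TASK

Load the tape unwinder: lift the roll of yellow tape by the black boss of its hub, thread it over the upright spindle and let it down gently, flat on the platter. Then take the spring clip by its red grip, lay it flat on top of the hub and push it sideways into the spindle's groove until it snaps fully home, feeling your way, for it takes up to 20 N or so: never bear on the spindle or the hub with more than 40 N, which would bend the clip. Let go of it, and leave the two bottles and the brown tape standing where they are.

Things in the scene. Friction and masses are not known exactly. Their poses are not given: they have to be found in the camera images.
- unwinder: Tape unwinder bolted to the bench: grey base 230 x 200 x 12 mm, round platter (diameter 150 mm) and an upright steel spindle in the middle. The platter rides on a brake spring: its top is 47 mm above the bench unloaded and gives 1 mm for each 3 N. Origin: under the base on the spindle's axis, z up. A low bracket (69 mm high) stands at x +100, y -30 mm. The clip may come from any free side.
- spindle_top (a point): Top of the spindle, 140 mm above the bench. Going down: taper from diameter 12 to 24 mm (140 to 130 mm), head of diameter 24 (to 118), groove of diameter 18 (118 to 109), then diameter 24 down to the platter.
- groove (a point): Point on the spindle's axis 112 mm above the bench, where the clip's origin lies when the clip is home (its top then bears under the head). Under the roll's weight alone the hub's top stands at 115 to 116 mm, too high: the clip itself has to bear on the hub and wedge it down to 112 mm.
- guide_roller (a point): Top of the white guide roller beside the roll, diameter 22 mm, 105 mm above the bench (its pin 117 mm), 92 mm along x and 78 mm along y of the unwinder.
- tape_roll: Roll of yellow tape (diameter 130 mm, 48 mm tall, 0.3 to 0.55 kg) on a black hub with an upright bore of diameter 28 mm. The hub's round boss, diameter 48 mm, rises from 48 to 70 mm above the underside and is the place to grip. Lies flat. Origin: centre of the underside, z up.
- hub_top (a point): Centre of the hub's flat top face, 70 mm above the roll's underside.
- clip: Open steel spring clip, 63 mm long (x -41 to +22 mm), 32 mm wide, lying flat. Origin: on the axis of its bore (diameter 19 mm), underside; +x points out of the open mouth, the way it is pushed; z up. Two sprung prongs 19 mm apart, 25 mm at the tips, taper in thickness from 6 mm at the bore to 2 mm at the tips. With its origin 31 mm short of the spindle it can lie on the hub, clear of the head.
- clip_grip (a point): In the clip's red grip block, 31 mm behind (-x) its origin and 20 mm above its underside. The block is 20 mm along x, 14 mm along y, from 6 to 36 mm above the underside.
- clip_mouth (a point): Between two nubs on the prongs, 14 mm apart, 6.4 mm ahead of the clip's origin. They meet the groove with the origin 13 mm short of the spindle's axis; the side force climbs to 13 to 18 N at about 9 mm short, drops sharply as the nubs snap over the middle, and climbs again when the back of the bore stops hard at 0. Friction differs from day to day.
- bottle_a: Upright amber oil bottle with yellow cap, diameter 64 mm, 215 mm tall; a bystander. Origin: centre of the underside.
- bottle_b: A second bottle just like it; a bystander. Origin: centre of the underside.
- brown_tape: Plain roll of brown tape without hub, diameter 100 mm, 48 mm tall, lying flat; a bystander. Origin: centre of the underside.
Mind the look-alikes: they are no part of the job. Leave any blue look-alike of the clip alone. Several things look just like the tape_roll: the one meant starts farthest to the robot's right.

How it is judged:
On the way, in this order (a step that is already met when the one before it is completed fails the run):
1. the roll is down flat on the platter, threaded on the spindle (z of tape_roll in the frame of unwinder below 0.048 m and horizontal distance between tape_roll and unwinder below 0.005 m and angle between tape_roll's own z axis and vertical below 0.05 rad), for 0.2 s.
2. the clip has snapped home in the groove over the seated hub (all of step 1 and horizontal distance between clip and groove below 0.002 m and z of clip in the frame of groove between -0.002 and 0.005 m and angle between clip's own z axis and vertical below 0.12 rad), for 0.2 s.
At the end, for the whole second after the job is handed in: Roll flat on the platter (within 3 mm), spindle through its hub (centred within 5 mm); clip flat in the groove on the hub, its bore axis within 2 mm of the spindle's, underside 2 mm below to 5 mm above the groove point; both at rest, released; bystanders within 20 mm of their start (all of step 2 and linear speed of each of clip, tape_roll below 0.02 m/s and distance of each of bottle_a, bottle_b, brown_tape from where it was at the start of the episode below 0.02 m); the robot touches nothing.
It fails at once if the clip is forced against the spindle or unwinder with more than 40 N (contact force between clip and unwinder above 40 N).
It fails at once if the clip is pressed on the hub or roll with more than 40 N (contact force between clip and tape_roll above 40 N).
It fails at once if the roll is dropped or rammed onto the unwinder (over 45 N) (contact force between tape_roll and unwinder above 45 N).
It fails at once if a bottle or the brown tape is pushed away or knocked over (distance of any of bottle_a, bottle_b, brown_tape from where it was at the start of the episode above 0.02 m or angle between any of bottle_a, bottle_b, brown_tape's own z axis and vertical above 0.3 rad).
It also fails if it takes over 72 s, if anything falls off the work surface, if the arm or the gripper's body presses on something with over 40 N, if the wrist force passes 120 N, or if a joint passes its speed limit or range.

## Working session

There is one attempt and no reset: what is moved stays moved. The work goes in short steps, Python scripts to look and compute and a shell command to move; the robot and the scene stay as the last step left them, time stands still between calls to the robot, and variables do not carry over. Pictures are saved under pics/ and viewed, at most 13 in all, crops included, and the job is handed in when it is done.

```bash
mkdir -p pics; cat > h.py <<'E'
import numpy as np, cv2
from workcell import env, viewer, nets
def ray(c,u,v):
    p=cv2.undistortPoints(np.array([[[u,v]]],float),c["K"],np.array(c["D"],float))[0,0]
    R=np.array(c["R"]);t=np.array(c["t"])
    return -R.T@t, R.T@np.array([p[0],p[1],1])
def atz(c,u,v,z):
    o,d=ray(c,u,v); return o+d*(z-o[2])/d[2]
def proj(c,X):
    r=cv2.Rodrigues(np.array(c["R"]))[0]
    return cv2.projectPoints(np.array(X,float).reshape(-1,1,3),r,np.array(c["t"],float),c["K"],np.array(c["D"],float))[0].reshape(-1,2)
def save(c,n,box=None,s=1):
    im=c["image"][...,::-1]
    if box: im=im[box[1]:box[3],box[0]:box[2]]
    cv2.imwrite("pics/"+n+".png",cv2.resize(im,None,fx=s,fy=s,interpolation=cv2.INTER_CUBIC))
E
python3 - <<'E'
from h import *
c={n:viewer.read_camera(n) for n in("top","side")}
for n in c:
    save(c[n],n+"0")
    print(n,"cam",ray(c[n],320,200)[0].round(3), c[n]["K"][0][0])
    for l in("unwinder","tape_roll","clip","bottle_a","brown_tape"):
        for r in nets.outline_of(l,c[n]):
            ys,xs=np.nonzero(r["region"])
            print(n,l,round(r["confidence"],2),r["box"],xs.mean().round(1),ys.mean().round(1),len(xs), atz(c[n],xs.mean(),ys.mean(),0.03).round(3))
print(env.get_state())
E
```

```text
top cam [0.261 0.075 1.255] 436.12160126887017
top unwinder 0.59 [288.7, 146.2, 389.8, 252.8] 339.1 199.7 5401 [0.528 0.037 0.03 ]
top tape_roll 0.86 [144.6, 192.1, 195.7, 238.4] 167.3 215.6 1792 [0.429 0.521 0.03 ]
top tape_roll 0.83 [168.5, 261.7, 214.9, 305.7] 192.0 283.9 1942 [0.247 0.419 0.03 ]
top tape_roll 0.79 [213.7, 169.2, 261.1, 220.1] 238.1 194.2 1696 [0.513 0.328 0.03 ]
top clip 0.72 [292.0, 149.4, 388.1, 252.5] 339.3 199.4 5452 [0.529 0.037 0.03 ]
top clip 0.67 [411.5, 201.5, 420.1, 223.0] 415.6 210.3 161 [ 0.521 -0.183  0.03 ]
top clip 0.43 [455.8, 217.0, 467.3, 234.4] 460.0 226.1 135 [ 0.489 -0.311  0.03 ]
top bottle_a 0.96 [268.8, 105.5, 294.2, 155.0] 280.0 130.5 817 [0.718 0.232 0.03 ]
top bottle_a 0.64 [187.0, 122.9, 224.2, 166.8] 203.2 146.1 886 [0.646 0.452 0.03 ]
top bottle_a 0.15 [212.8, 169.9, 258.4, 221.1] 237.9 194.3 1745 [0.513 0.329 0.03 ]
top brown_tape 0.66 [189.4, 123.9, 222.6, 164.9] 203.7 145.6 812 [0.647 0.45  0.03 ]
top brown_tape 0.56 [430.3, 142.7, 465.5, 176.5] 447.0 159.7 646 [ 0.681 -0.265  0.03 ]
side cam [-0.088 -0.479  0.609] 369.90299217510
[... 928 characters left out ...]
.03 ]
{'clock': 0.6, 'joint_pos': array([-1.33462223e+00,  3.13143795e-01,  4.60957248e-02,  1.30361342e+00,
        1.41091859e-05,  1.43121347e+00]), 'qvel': array([-0.00038409, -0.00012017, -0.00179051,  0.00118114, -0.00037661,
        0.00058756]), 'tau': array([-4.25008438e-04, -4.80150604e+01,  2.98664242e+01,  3.86700958e-04,
       -1.57527734e-04,  3.03856247e-07]), 'tcp_pos': array([ 0.21102375, -0.53491352,  0.23135344]), 'orientation': array([6.69969551e-05, 9.82402691e-01, 1.86775125e-01, 1.03010059e-05]), 'wrist_force': array([0.00819257, 0.58483216, 0.06634412]), 'ft_torque': array([ 0.06078697,  0.0156237 , -0.00197612]), 'grip_force': 0.0, 'finger_gap': 0.08569417618448381}
```

View pics/top0.png

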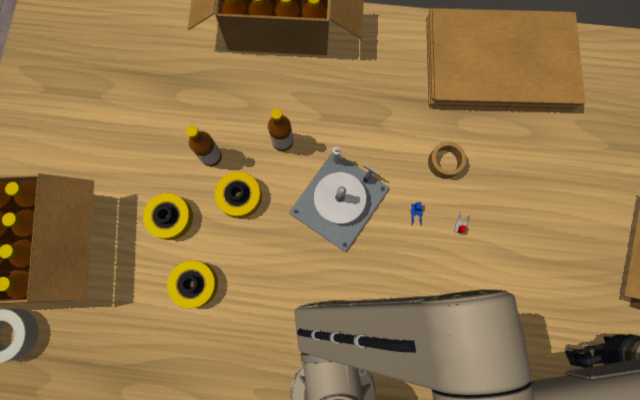

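View pics/side0.png

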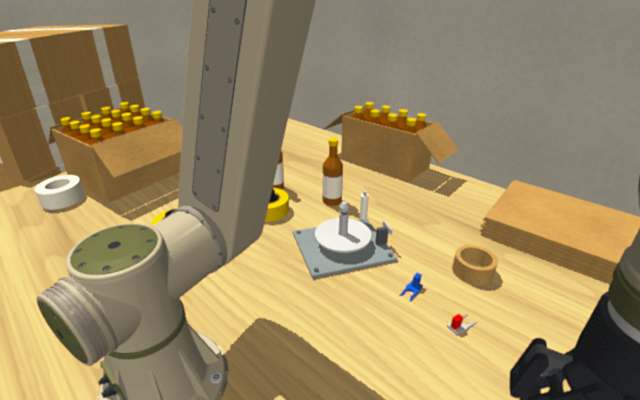

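Top view: three yellow rolls at (238,194), (167,216) and (192,284). The rightmost (smallest y) is (238,194). The spindle is at about (341,192), the real clip at (461,226) with its red grip at the rear, and the blue decoy at (417,212).

```bash
cat >> h.py <<'E'
from scipy.optimize import least_squares
def cyl(r,z0,z1,x=0,y=0,n=48):
    a=np.linspace(0,2*np.pi,n,endpoint=False)
    return np.array([[x+r*np.cos(t),y+r*np.sin(t),z] for z in(z0,z1) for t in a])
def boxp(x0,x1,y0,y1,z0,z1): return np.array([[x,y,z] for x in(x0,x1) for y in(y0,y1) for z in(z0,z1)])
def hullc(c,P):
    h=cv2.convexHull(proj(c,P).astype(np.float32)); m=cv2.moments(h); return np.array([m["m10"]/m["m00"],m["m01"]/m["m00"]])
def rz(P,a):
    P=np.array(P,float).copy(); ca,sa=np.cos(a),np.sin(a); P[:,:2]=P[:,:2]@np.array([[ca,sa],[-sa,ca]]); return P
def loc(obs,P,x0,yaw=0,z=0):
    # obs: list of (cam, centroid)
    P=rz(P,yaw)
    f=lambda q: np.concatenate([hullc(c,P+[q[0],q[1],z])-o for c,o in obs])
    s=least_squares(f,x0,diff_step=1e-4); return s.x,s.fun
def hsv(c): return cv2.cvtColor(c["image"],cv2.COLOR_RGB2HSV)
def cent(m,box):
    k=np.zeros_like(m); k[box[1]:box[3],box[0]:box[2]]=1; m=m&k.astype(bool)
    m=cv2.morphologyEx(m.astype(np.uint8),cv2.MORPH_CLOSE,np.ones((3,3)))
    n,l,s,ce=cv2.connectedComponentsWithStats(m)
    i=1+np.argmax(s[1:,4]); return ce[i],s[i],l==i
E
python3 - <<'E'
from h import *
t=viewer.read_camera("top"); s=viewer.read_camera("side")
ht,hs=hsv(t),hsv(s)
red=lambda h:((h[...,0]<8)|(h[...,0]>172))&(h[...,1]>150)&(h[...,2]>60)
ct,st,_=cent(red(ht),(445,210,480,240)); cs,ss,_=cent(red(hs),(440,305,480,340))
print("red",ct,st,cs,ss)
ye=lambda h:(h[...,0]>22)&(h[...,0]<35)&(h[...,1]>180)
# roll hull in top
m=ye(ht); m[:165]=0;m[225:]=0;m[:,:208]=0;m[:,268:]=0
h=cv2.convexHull(np.argwhere(m)[:,::-1].astype(np.int32)); M=cv2.moments(h); c0=np.array([M["m10"]/M["m00"],M["m01"]/M["m00"]]); print("yellow hull",c0,M["m00"],cv2.boundingRect(h))
q,f=loc([(t,c0)],cyl(.065,0,.048),[.51,.33]); print("roll",q,f)
print("expected bbox",cv2.boundingRect(cv2.convexHull(proj(t,cyl(.065,0,.048)+[*q,0]).astype(np.float32))))
for yaw in (0,.3):
  P=boxp(-.041,-.021,-.007,.007,.006,.036); q,f=loc([(t,ct),(s,cs)],P,[.489,-.311],yaw); print("grip wrt block, origin",yaw,q,f, q+.031*np.array([-np.cos(yaw),-np.sin(yaw)]))
# guide roller etc
a=np.concatenate([cv2.resize(t["image"][140:260,285:395],None,fx=5,fy=5,interpolation=cv2.INTER_CUBIC)])
b=cv2.resize(t["image"][205:245,440:485],None,fx=5,fy=5,interpolation=cv2.INTER_CUBIC)
a=a[:600,:550]; out=np.zeros((600,785,3),np.uint8); out[:,:550]=a; out[:200,555:780]=b
b=cv2.resize(s["image"][300:340,435:480],None,fx=5,fy=5,interpolation=cv2.INTER_CUBIC); out[205:405,555:780]=b
b=cv2.resize(t["image"][165:225,208:268],None,fx=3.2,fy=3.2,interpolation=cv2.INTER_CUBIC); out[408:600,555:747]=b
cv2.imwrite("pics/z1.png",out[...,::-1])
E
```

```text
red [461.76 228.98] [458 225   8   8  50] [456.61864407 320.99152542] [451 314  12  15 118]
yellow hull [237.80012023 194.30818555] 1663.5 (214, 171, 48, 47)
roll [0.51316295 0.32912702] [3.13742476e-07 4.90604009e-07]
expected bbox (213, 170, 49, 49)
grip wrt block, origin 0 [ 0.51632697 -0.31974485] [ 0.36013755 -0.99937973 -0.63578442  0.75935948] [ 0.48532697 -0.31974485]
grip wrt block, origin 0.3 [ 0.51492962 -0.3104932 ] [ 0.32276387 -1.00489393 -0.61799625  0.77993559] [ 0.48531419 -0.31965432]
```

View pics/z1.png

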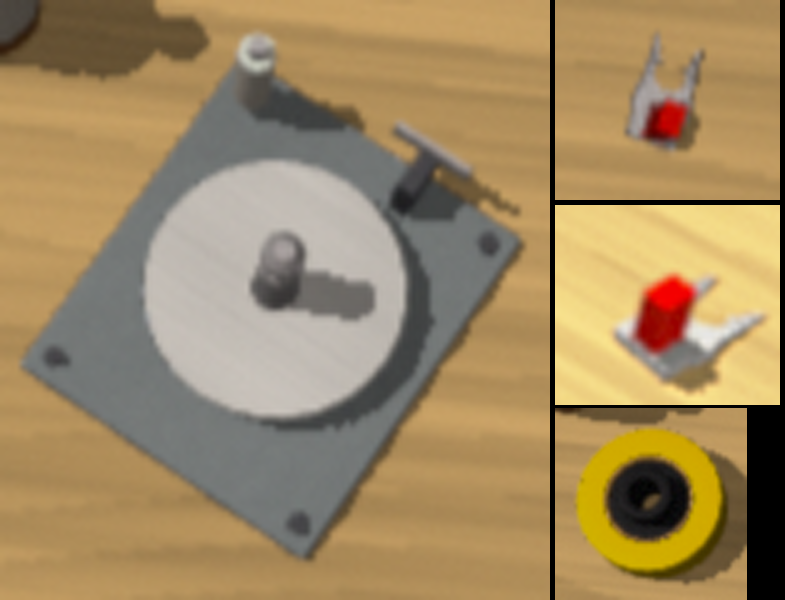

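Zoomed: the unwinder's corner pixels are (389,188), (346,251) and (289,213), and the guide roller is near (336,149). So the unwinder's x axis points up and to the right in the image. The clip's prongs point up with a slight right tilt, tips near (464,214).

```bash
python3 - <<'E'
from h import *
t=viewer.read_camera("top"); s=viewer.read_camera("side")
def platter(c,box):
    h=hsv(c); m=(h[...,2]>150)&(h[...,1]<40); _,st,k=cent(m,box); hl=cv2.convexHull(np.argwhere(k)[:,::-1].astype(np.int32)); M=cv2.moments(hl); return np.array([M["m10"],M["m01"]])/M["m00"],cv2.boundingRect(hl)
pt,bt=platter(t,(305,168,380,230)); ps,bs=platter(s,(305,215,380,260)); print(pt,bt,ps,bs)
D=cyl(.075,.0465,.047)
for o in([(t,pt)],[(s,ps)],[(t,pt),(s,ps)]):
    q,f=loc(o,D,[.53,.03]); print("platter",q.round(4),f.round(2))
print("pred bbox side",cv2.boundingRect(cv2.convexHull(proj(s,D+[*q,0]).astype(np.float32))),"top",cv2.boundingRect(cv2.convexHull(proj(t,D+[*q,0]).astype(np.float32))))
print("spindle top pred",proj(t,[*q,.14]),proj(s,[*q,.14]))
print("corners",[atz(t,u,v,.012)[:2].round(3) for u,v in((389,188),(346,251.4),(289.4,213))])
tip=atz(t,464.4,213.6,.001); print("tipmid",tip.round(4)); d=tip[:2]-[.4853,-.3197]; print("clip yaw",np.arctan2(d[1],d[0]),np.hypot(*d))
# yaw by silhouette of clip, top & side
for c,b,n in((t,(448,205,475,240),"t"),(s,(440,300,485,342),"s")):
    r=[x for x in nets.outline_of("clip",c) if b[0]<np.mean([x["box"][0],x["box"][2]])<b[2]]
    for x in r:
        reg=x["region"]; ys,xs=np.nonzero(reg); print(n,x["confidence"],x["box"])
        best=[]
        for a in np.arange(-.8,.5,.05):
            for X in np.arange(.475,.497,.002):
              for Y in np.arange(-.33,-.308,.002):
                A=boxp(-.041,-.012,-.016,.016,0,.006);Bk=boxp(-.041,-.021,-.007,.007,.006,.036)
                p1=boxp(-.012,.022,.0095,.016,0,.004);p2=boxp(-.012,.022,-.016,-.0095,0,.004)
                im=np.zeros((400,640),np.uint8)
                for P in(A,Bk,p1,p2):
                    Q=rz(P+[.031,0,0],a)+[X,Y,0]
                    cv2.fillConvexPoly(im,cv2.convexHull(proj(c,Q).round().astype(np.int32)),1)
                i=im>0; best.append(((i&reg).sum()/(i|reg).sum(),a,X,Y))
        best.sort(reverse=True); print(np.array(best[:4]).round(3))
E
```

```text
[339.43132024 197.21739833] (314, 172, 52, 51) [342.07409404 239.68936807] (305, 215, 75, 45)
platter [0.5324 0.0376] [ 0. -0.]
platter [0.5146 0.0186] [-0. -0.]
platter [0.5278 0.0315] [ 1.99  1.81 -0.42 -4.16]
pred bbox side (313, 218, 58, 35) top (314, 173, 54, 52)
spindle top pred [[343.44627189 191.23159725]] [[342.89313493 203.90093359]]
corners [array([ 0.582, -0.105]), array([0.384, 0.003]), array([0.477, 0.176])]
tipmid [ 0.5322 -0.3312  0.001 ]
clip yaw -0.24034293175055493 0.04827949849819232
s 0.65 [446.2, 314.9, 476.4, 336.0]
[[ 0.781 -0.2    0.485 -0.32 ]
 [ 0.779 -0.15   0.487 -0.322]
 [ 0.779 -0.15   0.483 -0.322]
 [ 0.775 -0.15   0.485 -0.32 ]]
```

```bash
cat >> h.py <<'E'
def go(target,yaw):
    "tool-axis shift to world target and yaw"
    s=env.get_state(); w,x,y,z=s["orientation"]
    from scipy.spatial.transform import Rotation as Ro
    R=Ro.from_quat([x,y,z,w]); cy=np.arctan2(R.as_matrix()[1,0],R.as_matrix()[0,0])
    d=R.inv().apply(np.array(target)-s["tcp_pos"]); T=Ro.from_euler("z",yaw)*Ro.from_euler("x",np.pi)
    rv=(R.inv()*T).as_rotvec()
    print("t",round(s["clock"],2),"tcp",s["tcp_pos"].round(4),"yaw",round(cy,3),"z",R.as_matrix()[:,2].round(3),"F",s["wrist_force"].round(1),"shift",d.round(4),"rot",rv.round(3),"rows",round(np.linalg.norm(d)/.0625,1),"j",s["joint_pos"].round(2))
E
python3 -m creep '[[0.391,-0.259,-0.03,0,0,-0.624],[0.391,-0.259,-0.03,0,0,-0.624],[0.391,-0.259,-0.03,0,0,-0.624],[0.391,-0.259,-0.03,0,0,-0.624],[0.391,-0.259,-0.03,0,0,-0.624],[0.391,-0.259,-0.03,0,0,-0.624],[0.391,-0.259,-0.03,0,0,-0.624],[0.391,-0.259,-0.03,0,0,-0.624]]' 0.085
python3 -c "
from h import *
go([.513,.329,.13],1.0)
t=viewer.read_camera('top');print([atz(t,*p,.0)[:2].round(3) for p in((283,148),(213,162))])"
```

```text
clock: 1.9
tcp_pos: [0.481, -0.1479, 0.2617]
orientation: [0.0, 0.877, 0.481, 0.0]
wrist_force: [-0.7, -1.6, 0.5]
finger_gap: 0.085
grip_force: 0.0
t 1.9 tcp [ 0.481  -0.1479  0.2617] yaw 1.003 z [ 0.001 -0.    -1.   ] F [-0.7 -1.6  0.5] shift [ 0.4192 -0.2297  0.1317] rot [ 0.001 -0.     0.003] rows 7.9 j [-0.46  0.17 -0.07  1.33  0.    1.68]
[array([0.675, 0.22 ]), array([0.609, 0.423])]
```

```bash
python3 -m creep '[[0.419,-0.23,0.13,0,0,0],[0.419,-0.23,0.13,0,0,0],[0.419,-0.23,0.13,0,0,0],[0.419,-0.23,0.13,0,0,0],[0.419,-0.23,0.13,0,0,0],[0.419,-0.23,0.13,0,0,0],[0.419,-0.23,0.13,0,0,0],[0.419,-0.23,0.13,0,0,0]]'
python3 -c "
from h import *
go([.513,.329,.052],1.0)
t=viewer.read_camera('top');s=viewer.read_camera('side')
a=np.zeros((600,800,3),np.uint8);a[:,:400]=cv2.resize(t['image'][155:235,205:265][:75,:50],(400,600))
a[:300,400:]=cv2.resize(s['image'][165:225,240:320],(400,300))
cv2.imwrite('pics/r1.png',a[...,::-1])"
```

```text
clock: 2.95
tcp_pos: [0.5127, 0.3283, 0.1308]
orientation: [0.0, 0.878, 0.479, 0.0]
wrist_force: [0.4, -0.2, 0.6]
finger_gap: 0.0851
grip_force: 0.0
t 2.95 tcp [0.5127 0.3283 0.1308] yaw 1.0 z [ 0.001 -0.    -1.   ] F [ 0.4 -0.2  0.6] shift [ 0.0007 -0.0002  0.0788] rot [ 0. -0.  0.] rows 1.3 j [ 0.44  0.42 -0.04  1.1  -0.    2.58]
```

View pics/r1.png

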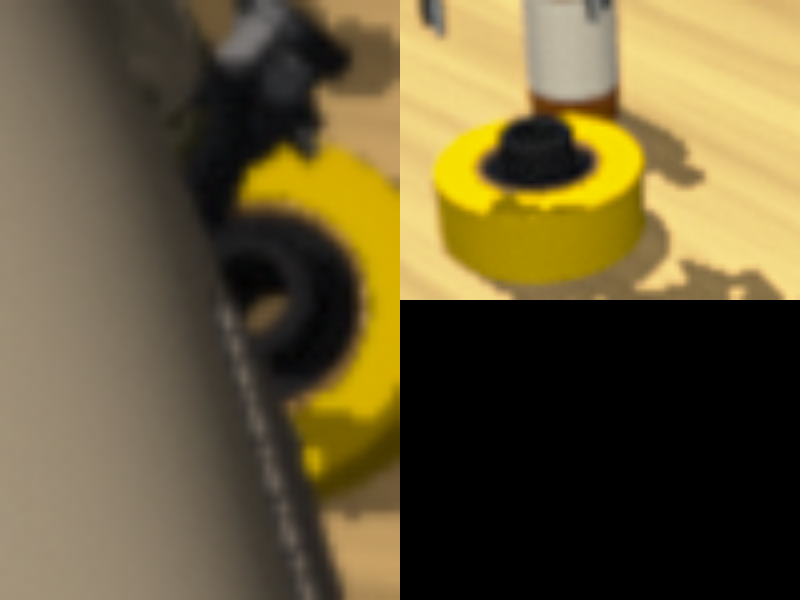

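Side camera: the whole roll is now visible and unobstructed, with the boss at about (294,193) and both fingers above it. I'll refine its position with this view and descend.

```bash
python3 - <<'E'
from h import *
s=viewer.read_camera('side');h=hsv(s)
m=(h[...,0]>20)&(h[...,0]<35)&(h[...,1]>215); _,st,k=cent(m,(244,186,292,222)); 
hl=cv2.convexHull(np.argwhere(k)[:,::-1].astype(np.int32));M=cv2.moments(hl);c0=np.array([M["m10"],M["m01"]])/M["m00"]
q,f=loc([(s,c0)],cyl(.065,0,.048),[.513,.329]);print(st,c0,q,cv2.boundingRect(cv2.convexHull(proj(s,cyl(.065,0,.048)+[*q,0]).astype(np.float32))))
k=(h[...,2]<60);k[:187]=0;k[196:]=0;k[:,:258]=0;k[:,:]&=True;k[:,276:]=0
print("boss cols rows",[(r,np.nonzero(k[r])[0][[0,-1]]) for r in range(187,196) if k[r].any()], "pred",proj(s,cyl(.024,.07,.07)+[.513,.329,0])[:,0].min(),proj(s,cyl(.024,.07,.07)+[.513,.329,0])[:,0].max())
# spindle: side view top part columns
g=h[195:216,330:360];print("pred spindle",proj(s,[[.5324,.0376,z] for z in(.14,.12,.1)]))
for r in (207,210,213,216): print(r,s["image"][r,334:356].sum(1)//3)
E
python3 -m creep '[[0,0,0.06,0,0,0],[0,0,0.074,0,0,0],[0,0,0.08,0,0,0],[0,0,0.08,0,0,0]]'
```

```text
[247 187  42  35 897] [267.99465163 204.01647875] [0.51825015 0.32661199] (246, 186, 44, 36)
boss cols rows [(188, array([267, 269])), (189, array([265, 271])), (190, array([262, 272])), (191, array([261, 273])), (192, array([261, 273])), (193, array([261, 273])), (194, array([260, 274])), (195, array([260, 275]))] pred 257.38617095603803 273.1129659552441
pred spindle [[342.26198505 202.37846006]
 [341.97821222 209.16504368]
 [341.69926938 215.80519   ]]
207 [100 102 101 100  99 104 119 135 142 146 149 149 151 142 126 109 103 107
 105 103 110 133]
210 [175 144 111  99  98 103 117 127 135 139 141 140 134 123 110 103 102 101
 100  99 103 103]
213 [195 194 193 192 182 141 100  73  68  70  72  71  77  96 104 100  97  95
  99 100 103 103]
216 [200 202 200 202 195 142 117 128 133 137 141 139 130 126 147 177 185 185
 186 179 147 111]
clock: 3.6
tcp_pos: [0.5137, 0.326, 0.0526]
orientation: [0.0, 0.878, 0.479, 0.001]
wrist_force: [0.5, -0.1, -0.4]
finger_gap: 0.0854
grip_force: 0.0
```

```bash
python3 -m creep '[[0,0,0.004,0,0,0],[0,0,0.004,0,0,0]]'; python3 -m creep '[[0,0,0,0,0,0],[0,0,0,0,0,0],[0,0,0,0,0,0],[0,0,0,0,0,0],[0,0,0,0,0,0],[0,0,0,0,0,0]]' 0.03 70
```

```text
clock: 3.85
tcp_pos: [0.5131, 0.3265, 0.0481]
orientation: [0.0, 0.878, 0.479, 0.001]
wrist_force: [-0.2, -1.0, -0.3]
finger_gap: 0.0848
grip_force: 0.0
clock: 4.6
tcp_pos: [0.5133, 0.3265, 0.0482]
orientation: [0.0, 0.878, 0.479, 0.001]
wrist_force: [-0.4, -1.7, 5.5]
finger_gap: 0.0457
grip_force: 72.0
```

```bash
python3 -m creep '[[0,0,-0.01,0,0,0],[0,0,-0.04,0,0,0],[0,0,-0.09,0,0,0],[0,0,-0.14,0,0,0],[0,0,-0.175,0,0,0],[0,0,-0.175,0,0,0]]'; python3 -c "
from h import *
go([.532,.037,.223],1.0)
t=viewer.read_camera('top');s=viewer.read_camera('side')
save(s,'r2',(190,60,400,260),3)"
```

```text
clock: 5.35
tcp_pos: [0.5139, 0.3271, 0.2249]
orientation: [0.0, 0.878, 0.479, 0.003]
wrist_force: [0.1, -0.0, -5.2]
finger_gap: 0.0454
grip_force: 73.1
t 5.35 tcp [0.5139 0.3271 0.2249] yaw 1.0 z [ 0.005  0.002 -1.   ] F [ 0.1 -0.  -5.2] shift [-0.2343  0.1719  0.0014] rot [ 0.003 -0.004 -0.   ] rows 4.7 j [0.44 0.38 0.12 1.31 0.   2.58]
```

View pics/r2.png

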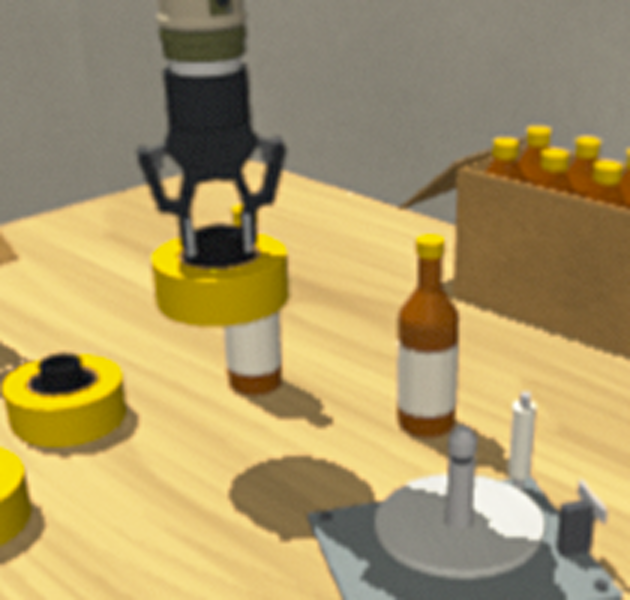

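The roll hangs level in the gripper (bottom about 0.175 m), clear of the bottles. The spindle is free at about crop (460,440).

```bash
python3 -m creep '[[-0.05,0.037,0,0,0,0],[-0.1,0.073,0,0,0,0],[-0.15,0.11,0,0,0,0],[-0.195,0.143,0,0,0,0],[-0.225,0.165,0,0,0,0],[-0.234,0.172,0,0,0,0],[-0.234,0.172,0,0,0,0],[-0.234,0.172,0,0,0,0]]'; python3 - <<'E'
from h import *
go([.532,.037,.223],1.0)
t=viewer.read_camera('top');s=viewer.read_camera('side')
st=env.get_state()["tcp_pos"]
for c,b,n in((s,(290,120,410,230),"s"),(t,(300,130,400,250),"t")):
    h=hsv(c);m=(h[...,0]>20)&(h[...,0]<35)&(h[...,1]>200); _,bb,k=cent(m,b)
    hl=cv2.convexHull(np.argwhere(k)[:,::-1].astype(np.int32));M=cv2.moments(hl);c0=np.array([M["m10"],M["m01"]])/M["m00"]
    q,f=loc([(c,c0)],cyl(.065,0,.048),st[:2],z=st[2]-.048)
    print(n,bb,c0,"roll-tcp",q-st[:2],"roll",q,"pred",cv2.boundingRect(cv2.convexHull(proj(c,cyl(.065,0,.048)+[*q,st[2]-.048]).astype(np.float32))))
out=np.zeros((600,800,3),np.uint8)
out[:,:400]=cv2.resize(s['image'][110:260,295:395],(400,600)); out[:,400:]=cv2.resize(t['image'][125:275,290:390],(400,600)); cv2.imwrite('pics/r3.png',out[...,::-1])
E
```

```text
clock: 6.45
tcp_pos: [0.5303, 0.0376, 0.2213]
orientation: [-0.001, 0.877, 0.48, -0.001]
wrist_force: [0.6, 1.3, -4.8]
finger_gap: 0.0453
grip_force: 73.2
t 6.45 tcp [0.5303 0.0376 0.2213] yaw 1.001 z [-0.002  0.001 -1.   ] F [ 0.6  1.3 -4.8] shift [ 0.0004  0.0018 -0.0017] rot [-0.002  0.     0.001] rows 0.0 j [-0.08  0.23 -0.09  1.25  0.    2.06]
s [ 317  164   53   40 1367] [342.88559441 182.7609324 ] roll-tcp [0.0011146  0.00021787] roll [0.53170228 0.03801213] pred (316, 161, 55, 43)Traceback (most recent call last):
  File "<stdin>", line 6, in <module>
  File "h.py", line 35, in cent
    i=1+np.argmax(s[1:,4]); return ce[i],s[i],l==i
        ~~~~~~~~~^^^^^^^^^
    return _wrapfunc(a, 'argmax', axis=axis, out=out, **kwds)
    return bound(*args, **kwds)
ValueError: attempt to get argmax of an empty sequence
```

```bash
python3 - <<'E'
from h import *
go([.5333,.0346,.2213],1.0)
s=viewer.read_camera('side')
save(s,'r3',(290,120,410,270),4)
for r in (212,215,218,221,224,227): print(r,s["image"][r,332:356].astype(int).sum(1)//3)
E
```

```text
t 6.55 tcp [0.5306 0.0378 0.2219] yaw 1.002 z [-0.001  0.    -1.   ] F [-0.3  0.1 -5.4] shift [-0.0012  0.004   0.0006] rot [-0.001  0.     0.002] rows 0.1 j [-0.08  0.23 -0.08  1.25  0.    2.06]
212 [193 191 191 189 182 175 146 115  89  82  97 107 107 106  93  94 101  99
  99 100 102 101 100  99]
215 [199 199 199 197 195 197 190 146 118 120 120 118 117 122 124 119 121 136
 141 141 142 133 110  96]
218 [203 212 215 217 221 227 223 153 116 124 132 138 140 137 127 131 177 201
 204 201 194 189 189 183]
221 [235 234 233 235 235 238 232 156 118 125 132 138 139 135 123 134 202 239
 240 238 238 239 240 236]
224 [234 235 234 232 234 234 214 141 116 128 136 139 140 134 120 152 234 242
 239 239 239 238 238 238]
227 [234 234 235 236 236 235 217 145 120 128 135 138 139 132 122 155 233 241
 239 239 240 239 239 238]
```

View pics/r3.png

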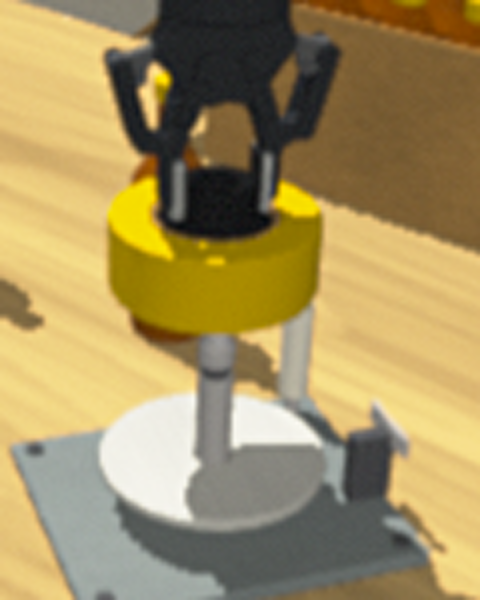

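The roll hangs above the spindle and appears about 2 px left of its axis; I'll shift it and lower in stages.

```bash
python3 -m creep '[[-0.001,0.004,0,0,0,0],[-0.001,0.004,0.02,0,0,0],[-0.001,0.004,0.034,0,0,0],[-0.001,0.004,0.045,0,0,0],[-0.001,0.004,0.05,0,0,0],[-0.001,0.004,0.05,0,0,0]]'; python3 -c "
from h import *
go([.5333,.0346,.097],1.0)
print(env.get_state()['ft_torque'])"
```

```text
clock: 7.35
tcp_pos: [0.5335, 0.0335, 0.1721]
orientation: [-0.0, 0.878, 0.479, -0.0]
wrist_force: [-0.3, -0.1, -4.0]
finger_gap: 0.0457
grip_force: 73.2
t 7.35 tcp [0.5335 0.0335 0.1721] yaw 1.0 z [-0.001 -0.    -1.   ] F [-0.3 -0.1 -4. ] shift [ 0.0008 -0.0008  0.0751] rot [-0.  0. -0.] rows 1.2 j [-0.09  0.26 -0.17  1.14 -0.    2.05]
[0.00012958 0.01796244 0.01972562]
```

```bash
python3 -m creep '[[0,0,0.01,0,0,0],[0,0,0.02,0,0,0],[0,0,0.03,0,0,0],[0,0,0.04,0,0,0]]'; python3 -c "
from h import *
go([.5333,.0346,.097],1.0)
print(env.get_state()['ft_torque'])"
```

```text
clock: 7.85
tcp_pos: [0.5335, 0.0335, 0.1314]
orientation: [-0.0, 0.878, 0.479, -0.0]
wrist_force: [-0.5, 0.1, -4.3]
finger_gap: 0.0455
grip_force: 73.3
t 7.85 tcp [0.5335 0.0335 0.1314] yaw 1.0 z [-0. -0. -1.] F [-0.5  0.1 -4.3] shift [ 0.0008 -0.0008  0.0344] rot [-0.  0. -0.] rows 0.6 j [-0.09  0.29 -0.24  1.04 -0.    2.05]
[-0.00381918  0.00820467  0.03884943]
```

```bash
python3 -m creep '[[0,0,0.01,0,0,0],[0,0,0.02,0,0,0],[0,0,0.027,0,0,0],[0,0,0.031,0,0,0],[0,0,0.033,0,0,0],[0,0,0.034,0,0,0],[0,0,0.035,0,0,0]]'
```

```text
clock: 8.72
tcp_pos: [0.5339, 0.0335, 0.0975]
orientation: [0.0, 0.878, 0.479, 0.0]
wrist_force: [-1.5, -0.9, -4.1]
finger_gap: 0.0455
grip_force: 73.3
```

```bash
python3 -m creep '[[0,0,0.001,0,0,0],[0,0,0.002,0,0,0],[0,0,0.002,0,0,0]]'
```

```text
clock: 9.1
tcp_pos: [0.5336, 0.0335, 0.0952]
orientation: [0.0, 0.878, 0.479, -0.0]
wrist_force: [0.6, -0.7, -4.8]
finger_gap: 0.0454
grip_force: 73.3
```

```bash
python3 -m creep '[[0,0,0.001,0,0,0],[0,0,0.0015,0,0,0],[0,0,0.0015,0,0,0]]'
```

```text
clock: 9.48
tcp_pos: [0.5338, 0.0335, 0.094]
orientation: [0.0, 0.878, 0.479, 0.0]
wrist_force: [-1.4, 1.0, -2.4]
finger_gap: 0.0454
grip_force: 73.5
```

Contact with the platter is starting (the load is coming off). I'll go down another 1 mm, then release.

```bash
python3 -m creep '[[0,0,0.0005,0,0,0],[0,0,0.001,0,0,0],[0,0,0.001,0,0,0]]'; python3 -m creep '[[0,0,0,0,0,0],[0,0,0,0,0,0],[0,0,0,0,0,0],[0,0,0,0,0,0]]' 0.085 20; python3 -m creep '[[0,0,-0.05,0,0,0],[0,0,-0.1,0,0,0],[0,0,-0.13,0,0,0],[0,0,-0.13,0,0,0]]'; python3 -c "
from h import *
P=np.array([.485,-.320]);go([*P,.13],2.92)"
```

```text
clock: 9.85
tcp_pos: [0.5338, 0.0335, 0.0931]
orientation: [0.0, 0.878, 0.479, 0.0]
wrist_force: [-1.3, 0.7, 0.6]
finger_gap: 0.0453
grip_force: 73.8
clock: 10.35
tcp_pos: [0.5338, 0.0334, 0.0928]
orientation: [0.0, 0.878, 0.479, 0.0]
wrist_force: [0.7, 0.6, -0.0]
finger_gap: 0.085
grip_force: 0.0
clock: 10.85
tcp_pos: [0.5355, 0.0334, 0.2256]
orientation: [0.002, 0.878, 0.479, 0.002]
wrist_force: [-0.0, 0.1, -0.2]
finger_gap: 0.0851
grip_force: 0.0
t 10.85 tcp [0.5355 0.0334 0.2256] yaw 1.0 z [ 0.006 -0.001 -1.   ] F [-0.   0.1 -0.2] shift [-0.3248  0.148   0.0956] rot [ 0.006  0.003 -1.92 ] rows 5.9 j [-0.09  0.24 -0.07  1.26 -0.    2.05]
```

```bash
python3 -m creep '[[-0.325,0.148,0.08,0,0,-1.92],[-0.325,0.148,0.08,0,0,-1.92],[-0.325,0.148,0.08,0,0,-1.92],[-0.325,0.148,0.08,0,0,-1.92],[-0.325,0.148,0.08,0,0,-1.92],[-0.325,0.148,0.08,0,0,-1.92],[-0.325,0.148,0.08,0,0,-1.92],[-0.325,0.148,0.08,0,0,-1.92]]' 0.05; python3 -c "
from h import *
go([.485,-.320,.09],2.92)
t=viewer.read_camera('top');h=hsv(t)
m=(h[...,2]<70);m&=h[...,0]>=0
# platter/hub check: boss hull + yellow
y=(h[...,0]>20)&(h[...,0]<35)&(h[...,1]>180);_,bb,k=cent(y,(300,150,385,240));hl=cv2.convexHull(np.argwhere(k)[:,::-1].astype(np.int32));M=cv2.moments(hl);c0=np.array([M['m10'],M['m01']])/M['m00']
print(bb,c0,loc([(t,c0)],cyl(.065,0,.048),[.53,.035],z=.0455))
s=viewer.read_camera('side');o=np.zeros((500,800,3),np.uint8)
o[:,:400]=cv2.resize(t['image'][140:265,290:390],(400,500));o[:,400:]=cv2.resize(s['image'][170:295,300:400],(400,500));cv2.imwrite('pics/r4.png',o[...,::-1])
"
```

```text
clock: 11.85
tcp_pos: [0.4809, -0.3212, 0.1402]
orientation: [-0.002, 0.354, 0.935, 0.001]
wrist_force: [0.2, -0.4, 0.1]
finger_gap: 0.0501
grip_force: 0.0
t 11.85 tcp [ 0.4809 -0.3212  0.1402] yaw 2.418 z [-0.003  0.002 -1.   ] F [ 0.2 -0.4  0.1] shift [-0.0024  0.0036  0.0502] rot [ 0.001 -0.003 -0.502] rows 0.8 j [-0.73  0.36 -0.11  1.1  -0.   -0.  ]
[ 318  171   47   48 1131] [340.73874137 194.45647311] (array([0.53369233, 0.03569372]), array([9.20233219e-07, 7.09858824e-07]))
```

View pics/r4.png

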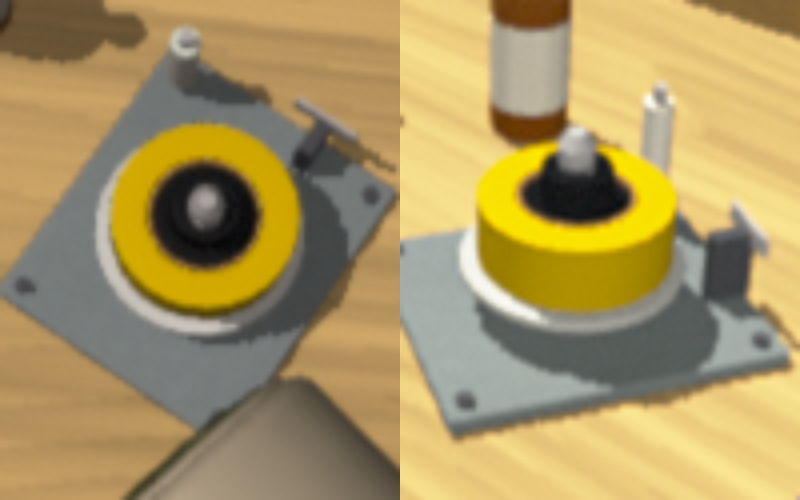

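The roll sits flat and centred on the platter with the spindle through it. Now down to the clip.

```bash
python3 -m creep '[[-0.002,0.003,0.03,0,0,-0.18],[-0.002,0.003,0.06,0,0,-0.36],[-0.002,0.003,0.09,0,0,-0.5],[-0.002,0.003,0.09,0,0,-0.5]]'; python3 -c "
from h import *
go([.485,-.320,.010],2.92)
s=viewer.read_camera('side');save(s,'c1',(400,240,520,350),5);t=viewer.read_camera('top')
P=boxp(-.01,.01,-.007,.007,.006,.036)
for c,b in((t,(445,210,480,240)),(s,(435,300,485,342))):
  h=hsv(c);red=((h[...,0]<8)|(h[...,0]>172))&(h[...,1]>150)&(h[...,2]>60)
  try: ce,st,_=cent(red,b);print(ce,st,loc([(c,ce)],P,[.485,-.32],-.22)[0])
  except Exception as e: print(e)
"
```

```text
clock: 12.45
tcp_pos: [0.484, -0.3167, 0.0499]
orientation: [-0.003, 0.115, 0.993, 0.002]
wrist_force: [-0.9, 0.5, 0.2]
finger_gap: 0.0501
grip_force: 0.0
t 12.45 tcp [ 0.484  -0.3167  0.0499] yaw 2.912 z [-0.005  0.004 -1.   ] F [-0.9  0.5  0.2] shift [-0.002  -0.0031  0.0399] rot [ 0.003 -0.006 -0.008] rows 0.6 j [-0.72  0.44 -0.23  0.9  -0.   -0.49]
[461.61363636 229.25      ] [458 226   8   7  44] [ 0.48152776 -0.31844977]
[456.59649123 321.38596491] [451 315  12  14 114] [ 0.48707125 -0.32020403]
```

View pics/c1.png

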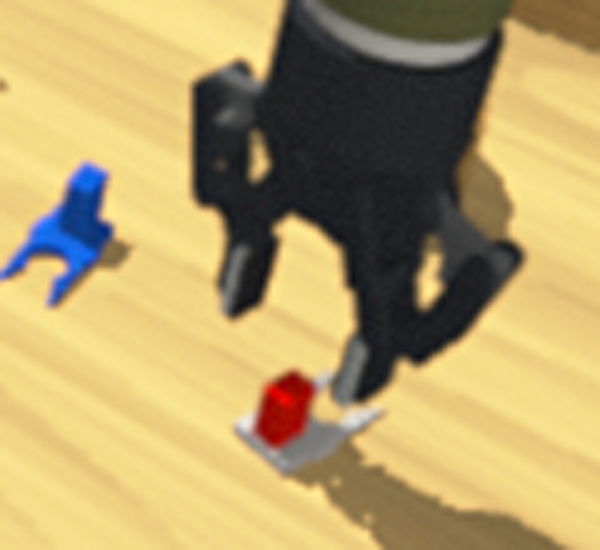

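```bash
python3 -c "
from h import *
s=viewer.read_camera('side')
st=env.get_state()['tcp_pos'];a=2.912;y=np.array([np.sin(a),-np.cos(a),0])*.025
for z in (.05,.055,.06): print(z,proj(s,[[*st[:2],z],np.r_[st[:2],z]+y,np.r_[st[:2],z]-y]).round(1).tolist())
print(proj(s,[.485,-.32,.036]), 'crop red top face about (457.6,318)')
"
```

```text
0.05 [[459.0, 311.4], [449.4, 303.8], [469.0, 319.2]]
0.055 [[459.5, 309.6], [449.9, 302.1], [469.6, 317.5]]
0.06 [[460.0, 307.9], [450.4, 300.4], [470.2, 315.7]]
[[457.54451261 316.87299211]] crop red top face about (457.6,318)
```

```bash
python3 -m creep '[[-0.002,-0.003,0.01,0.003,-0.006,-0.008],[-0.002,-0.003,0.03,0.003,-0.006,-0.008],[-0.002,-0.003,0.04,0.003,-0.006,-0.008],[-0.002,-0.003,0.04,0.003,-0.006,-0.008]]'; python3 -m creep '[[0,0,0,0,0,0],[0,0,0,0,0,0],[0,0,0,0,0,0],[0,0,0,0,0,0],[0,0,0,0,0,0]]' 0.005 60
```

```text
clock: 13.1
tcp_pos: [0.4869, -0.3221, 0.0122]
orientation: [0.002, 0.109, 0.994, -0.002]
wrist_force: [-1.0, -0.7, 0.0]
finger_gap: 0.0501
grip_force: 0.0
clock: 13.72
tcp_pos: [0.488, -0.3229, 0.0137]
orientation: [0.004, 0.109, 0.994, -0.002]
wrist_force: [-1.1, 0.6, 5.9]
finger_gap: 0.0128
grip_force: 59.2
```

```bash
python3 -m creep '[[0,0,-0.01,0,0,0],[0,0,-0.05,0,0,0],[0,0,-0.11,0,0,0],[0,0,-0.16,0,0,0],[0,0,-0.19,0,0,0],[0,0,-0.19,0,0,0]]' 0.005 80; python3 -c "
from h import *
go([.4705,.0485,.175],2.922)"
```

```text
clock: 14.48
tcp_pos: [0.4875, -0.3226, 0.206]
orientation: [0.005, 0.109, 0.994, -0.004]
wrist_force: [-0.8, -0.2, -0.6]
finger_gap: 0.0122
grip_force: 78.3
t 14.47 tcp [ 0.4875 -0.3226  0.206 ] yaw 2.923 z [ 0.009 -0.008 -1.   ] F [-0.8 -0.2 -0.6] shift [0.0972 0.3588 0.0278] rot [-0.006  0.011  0.001] rows 6.0 j [-0.72  0.33  0.01  1.24  0.   -0.5 ]
```

```bash
python3 -m creep '[[0.097,0.359,0.028,0,0,0],[0.097,0.359,0.028,0,0,0],[0.097,0.359,0.028,0,0,0],[0.097,0.359,0.028,0,0,0],[0.097,0.359,0.028,0,0,0],[0.097,0.359,0.028,0,0,0],[0.097,0.359,0.028,0,0,0],[0.097,0.359,0.028,0,0,0]]'; python3 - <<'E'
from h import *
go([.4705,.0485,.145],2.922)
s=viewer.read_camera('side');t=viewer.read_camera('top')
o=np.zeros((600,800,3),np.uint8)
o[:,:500]=cv2.resize(s['image'][140:260,280:380],(500,600),interpolation=cv2.INTER_CUBIC)
o[:300,500:]=cv2.resize(t['image'][165:265,290:390],(300,300),interpolation=cv2.INTER_CUBIC);cv2.imwrite('pics/c2.png',o[...,::-1])
st=env.get_state()['tcp_pos'];zo=st[2]-.0137
P=boxp(-.01,.01,-.007,.007,.006,.036)
h=hsv(s);red=((h[...,0]<8)|(h[...,0]>172))&(h[...,1]>150)&(h[...,2]>60);ce,b,_=cent(red,(280,130,380,260));print("red",ce,b)
print("pred spindle top side frame",proj(s,[.534,.0345,.14]),"tip pts pred",proj(s,[[*(st[:2]+np.array([.976,-.218])*.053+np.array([.218,.976])*k),zo+.001] for k in(.014,-.014)]))
E
```

```text
clock: 15.48
tcp_pos: [0.4688, 0.0498, 0.1721]
orientation: [0.002, 0.108, 0.994, -0.002]
wrist_force: [-0.1, -0.3, -1.1]
finger_gap: 0.0123
grip_force: 78.4
t 15.47 tcp [0.4688 0.0498 0.1721] yaw 2.925 z [ 0.003 -0.005 -1.   ] F [-0.1 -0.3 -1.1] shift [-0.0018 -0.0008  0.0271] rot [-0.004  0.004  0.003] rows 0.4 j [-0.06  0.14 -0.32  1.1  -0.    0.16]
red [318.275 196.1  ] [317 190   5  13  40]
pred spindle top side frame [[343.61078124 202.5842455 ]] tip pts pred [[336.4245378  194.81491658]
 [343.10859831 199.48479567]]
```

View pics/c2.png

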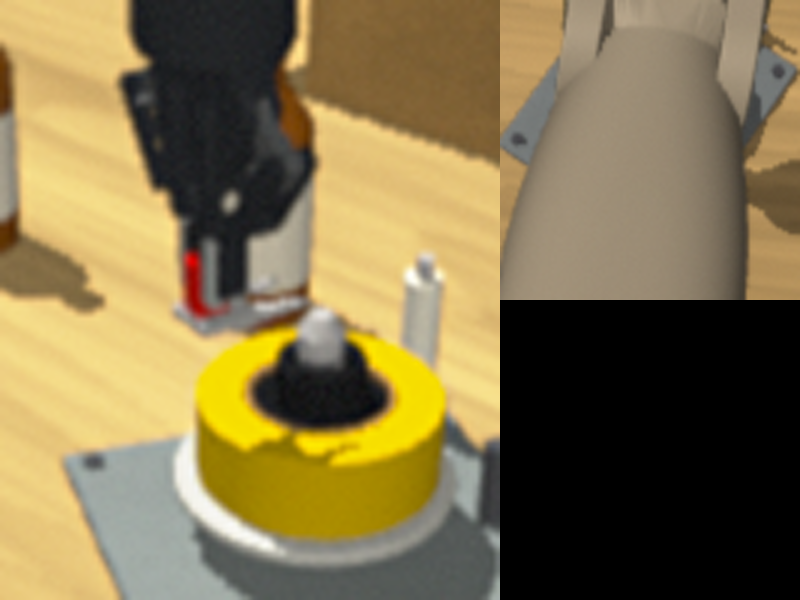

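```bash
python3 - <<'E'
from h import *
s=viewer.read_camera('side')
st=env.get_state()['tcp_pos'];zo=st[2]-.0137;d=np.array([.976,-.218]);n=np.array([.218,.976])
X=lambda a,b,z:[*(st[:2]+d*a+n*b),zo+z]
print(proj(s,[X(-.010,-.016,0),X(-.010,.016,0),X(.053,-.014,0),X(0,0,.02)]).round(1).tolist())
print("px per mm along x",((proj(s,[X(.01,0,0)])-proj(s,[X(0,0,0)]))/10).round(2),"per mm y",((proj(s,[X(0,.01,0)])-proj(s,[X(0,0,0)]))/10).round(2))
h=hsv(s); im=s["image"]
for r in range(196,208): print(r,[(''.join('%4d'%v for v in im[r,312:348].astype(int).sum(1)//3))][0], [int(x) for x in np.nonzero((h[r,312:348,1]<60)&(h[r,312:348,2]>110))[0]+312])
E
```

```text
[[322.2, 207.4], [314.9, 201.7], [343.2, 199.8], [322.1, 196.1]]
px per mm along x [[ 0.34 -0.11]] per mm y [[-0.23 -0.17]]
196  190 191 192 190 167 108  63  50  82 108 116 103  60  29  35  28  28  78 147 176 194 184 165 152 157 162 157 143 119 117 181 196 193 190 188 186 [321, 322, 330, 331, 332, 333, 334, 335, 336, 337, 338, 339, 340]
197  184 188 190 191 177 115  62  49  79 108 117 102  56  31  28  25  27  75 143 167 170 159 157 156 151 146 135 108  75 104 184 198 196 193 192 190 [321, 322, 330, 331, 332, 333, 334, 335, 336, 337]
198  180 181 186 191 183 124  62  49  80 110 118 100  59  31  37  47  53  72 111 128 127 126 135 130 120 112  97  78  67 114 192 202 198 196 195 194 [321, 322, 330, 331, 332, 333, 334]
199  179 177 180 188 189 129  63  49  80 110 119 108  74  55  75  84  91  88  85  93  99  96  98 110 136 138 134 119 102 130 185 197 194 196 196 196 [321, 322, 323, 336, 337, 338, 339, 340]
200  183 179 181 188 195 135  68  47  74 104 117 119 100  88 106 116 118 106 108 140 161 155 149 151 181 184 179 159 128 121 147 178 184 193 194 195 [322, 323, 326, 327, 328, 329, 331, 3
[... 973 characters left out ...]
 328, 329, 330, 331, 340, 341, 342, 343, 344, 345, 346, 347]
205  195 197 199 197 193 184 167 152 148 129 123 127 132 138 137 126 126 119 103  92  81  75  75  84  89  99 123 149 181 189 182 176 171 159 144 129 [319, 320, 321, 322, 323, 324, 325, 326, 327, 328, 329, 340, 341, 342, 343, 344, 345, 346, 347]
206  190 194 195 199 199 197 191 175 147 132 135 145 157 163 162 147 138 115 102 108 111 115 121 131 137 140 143 167 185 190 185 174 167 159 152 137 [321, 322, 323, 340, 341, 342, 343, 344, 345, 346, 347]
207  188 189 192 194 198 199 200 195 181 166 168 178 188 188 185 182 171 142 129 135 147 155 157 158 152 145 136 143 160 176 182 174 165 158 151 142 [340, 341, 342, 343, 344, 345, 346, 347]
```

Image: the clip is held level, its prongs pointing at the spindle from behind. Corners match the prediction within about 1 px, so the origin is about 30 mm ahead of the TCP. The hub and spindle are free.

```bash
python3 -c "
from h import *
go([.4745,.0468,.1335],2.922)"
```

```text
t 15.62 tcp [0.4696 0.0484 0.1727] yaw 2.921 z [ 0.005 -0.005 -1.   ] F [-0.   0.8 -0.2] shift [-0.0049 -0.0004  0.0393] rot [-0.003  0.006 -0.001] rows 0.6 j [-0.06  0.14 -0.32  1.1  -0.    0.16]
```

```bash
python3 -m creep '[[-0.005,0,0,0,0,0],[-0.005,0,0.02,0,0,0],[-0.005,0,0.033,0,0,0],[-0.005,0,0.039,0,0,0],[-0.005,0,0.039,0,0,0],[-0.005,0,0.039,0,0,0]]' - 100; python3 -c "
from h import *
go([.4745,.0468,.129],2.922)
s=viewer.read_camera('side');save(s,'c3',(300,165,380,235),8)"
```

```text
clock: 16.38
tcp_pos: [0.475, 0.0485, 0.1346]
orientation: [0.003, 0.109, 0.994, -0.002]
wrist_force: [-0.6, 0.1, -0.8]
finger_gap: 0.0117
grip_force: 101.0
t 16.38 tcp [0.475  0.0485 0.1346] yaw 2.923 z [ 0.006 -0.004 -1.   ] F [-0.6  0.1 -0.8] shift [ 0.0002 -0.0017  0.0056] rot [-0.003  0.007  0.001] rows 0.1 j [-0.06  0.18 -0.38  1.01 -0.    0.15]
```

View pics/c3.png

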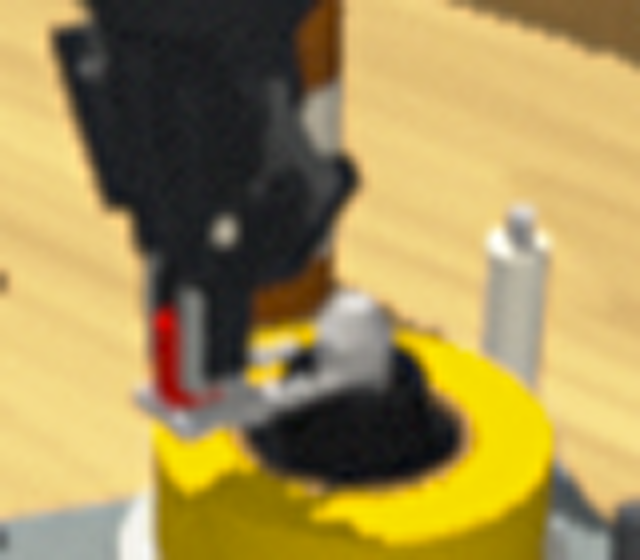

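The clip is level just above the hub, prong tips either side of the head's near edge. Lowering onto the hub by feel.

```bash
python3 -m creep '[[0,-0.0015,0.001,0,0,0],[0,-0.0015,0.003,0,0,0],[0,-0.0015,0.005,0,0,0],[0,-0.0015,0.005,0,0,0]]'; python3 -m creep '[[0,0,0.0005,0,0,0],[0,0,0.001,0,0,0],[0,0,0.001,0,0,0]]'; python3 -m creep '[[0,0,0.0005,0,0,0],[0,0,0.001,0,0,0],[0,0,0.001,0,0,0]]'
```

```text
clock: 16.92
tcp_pos: [0.4742, 0.0471, 0.129]
orientation: [0.003, 0.109, 0.994, -0.002]
wrist_force: [0.0, -0.6, 0.2]
finger_gap: 0.012
grip_force: 101.1
clock: 17.3
tcp_pos: [0.4743, 0.0471, 0.1282]
orientation: [0.003, 0.109, 0.994, -0.002]
wrist_force: [-1.3, -1.4, 2.1]
finger_gap: 0.0117
grip_force: 101.3
clock: 17.68
tcp_pos: [0.4743, 0.0471, 0.1273]
orientation: [0.003, 0.109, 0.994, -0.002]
wrist_force: [-2.3, 0.6, 4.2]
finger_gap: 0.0117
grip_force: 101.6
```

```bash
python3 -m creep '[[0,0,0.0005,0,0,0],[0,0,0.001,0,0,0],[0,0,0.0018,0,0,0],[0,0,0.0018,0,0,0]]'; python3 -m creep '[[-0.002,0,0,0,0,0],[-0.004,0,0,0,0,0],[-0.006,0,0,0,0,0],[-0.008,0,0,0,0,0],[-0.008,0,0,0,0,0]]';python3 -c "
from h import *
go(np.r_[np.array([.535,.0333])-.043*np.array([.976,-.218]),.1255],2.922);print(env.get_state()['ft_torque'])"
```

```text
clock: 18.18
tcp_pos: [0.4742, 0.0471, 0.1257]
orientation: [0.003, 0.109, 0.994, -0.002]
wrist_force: [-3.9, 0.6, 7.5]
finger_gap: 0.0117
grip_force: 102.1
clock: 18.8
tcp_pos: [0.4819, 0.0454, 0.1258]
orientation: [0.003, 0.109, 0.994, -0.002]
wrist_force: [-4.1, 0.8, 7.8]
finger_gap: 0.0115
grip_force: 102.2
t 18.8 tcp [0.4819 0.0454 0.1258] yaw 2.924 z [ 0.005 -0.004 -1.   ] F [-4.1  0.8  7.8] shift [-0.0114 -0.0003  0.0004] rot [-0.003  0.006  0.002] rows 0.2 j [-0.07  0.2  -0.38  0.99 -0.    0.15]
[ 0.16267748  0.67516461 -0.03341207]
```

```bash
python3 -m creep '[[-0.001,0,0,0,0,0],[-0.002,0,0,0,0,0],[-0.003,0,0,0,0,0],[-0.004,0,0,0,0,0],[-0.005,0,0,0,0,0],[-0.005,0,0,0,0,0]]';python3 -m creep '[[-0.001,0,0,0,0,0],[-0.002,0,0,0,0,0],[-0.003,0,0,0,0,0],[-0.003,0,0,0,0,0]]'
```

```text
clock: 19.55
tcp_pos: [0.4866, 0.0444, 0.1258]
orientation: [0.003, 0.109, 0.994, -0.002]
wrist_force: [-4.0, 0.7, 8.2]
finger_gap: 0.0119
grip_force: 102.2
clock: 20.05
tcp_pos: [0.4895, 0.0438, 0.1258]
orientation: [0.002, 0.109, 0.994, -0.002]
wrist_force: [-4.7, 1.3, 8.1]
finger_gap: 0.0119
grip_force: 102.3
```

```bash
python3 -m creep '[[-0.001,0,0,0,0,0],[-0.002,0,0,0,0,0],[-0.003,0,0,0,0,0],[-0.003,0,0,0,0,0]]';python3 -m creep '[[-0.0005,0,0,0,0,0],[-0.001,0,0,0,0,0],[-0.0015,0,0,0,0,0],[-0.002,0,0,0,0,0],[-0.002,0,0,0,0,0]]'
```

```text
clock: 20.55
tcp_pos: [0.492, 0.0434, 0.1257]
orientation: [0.002, 0.109, 0.994, -0.002]
wrist_force: [-5.7, 1.0, 8.1]
finger_gap: 0.0121
grip_force: 102.5
clock: 21.18
tcp_pos: [0.4936, 0.0432, 0.1257]
orientation: [0.002, 0.109, 0.994, -0.001]
wrist_force: [-5.6, 2.0, 8.7]
finger_gap: 0.0121
grip_force: 102.5
```

```bash
python3 -m creep '[[-0.0005,0,0,0,0,0],[-0.001,0,0,0,0,0],[-0.0015,0,0,0,0,0],[-0.002,0,0,0,0,0],[-0.002,0,0,0,0,0]]';python3 -m creep '[[-0.0005,0,0,0,0,0],[-0.001,0,0,0,0,0],[-0.0015,0,0,0,0,0],[-0.0015,0,0,0,0,0]]'
```

```text
clock: 21.8
tcp_pos: [0.4945, 0.0432, 0.1255]
orientation: [0.001, 0.108, 0.994, -0.001]
wrist_force: [-8.2, 4.3, 9.0]
finger_gap: 0.0119
grip_force: 102.7
clock: 22.3
tcp_pos: [0.4955, 0.0433, 0.1253]
orientation: [0.0, 0.108, 0.994, -0.001]
wrist_force: [-8.5, 5.2, 10.2]
finger_gap: 0.0118
grip_force: 102.7
```

```bash
python3 -m creep '[[-0.0005,0.0005,0,0,0,0],[-0.001,0.0008,0,0,0,0],[-0.0015,0.0008,0,0,0,0],[-0.0015,0.0008,0,0,0,0]]';python3 -m creep '[[-0.0005,0,0,0,0,0],[-0.001,0,0,0,0,0],[-0.0015,0,0,0,0,0],[-0.0015,0,0,0,0,0]]'
```

```text
clock: 22.8
tcp_pos: [0.4962, 0.0435, 0.1251]
orientation: [-0.001, 0.108, 0.994, -0.001]
wrist_force: [-11.4, 4.1, 10.5]
finger_gap: 0.012
grip_force: 102.7
clock: 23.3
tcp_pos: [0.4967, 0.0434, 0.1248]
orientation: [-0.002, 0.108, 0.994, -0.001]
wrist_force: [-13.4, 4.5, 10.9]
finger_gap: 0.012
grip_force: 102.8
```

```bash
python3 -m creep '[[-0.0005,0,-0.0003,0,0,0],[-0.001,0,-0.0005,0,0,0],[-0.0015,0,-0.0005,0,0,0],[-0.0015,0,-0.0005,0,0,0]]';python3 -m creep '[[-0.0005,0,0,0,0,0],[-0.001,0,0,0,0,0],[-0.001,0,0,0,0,0]]'
```

```text
clock: 23.8
tcp_pos: [0.4974, 0.0433, 0.1252]
orientation: [-0.002, 0.108, 0.994, -0.001]
wrist_force: [-14.4, 4.8, 13.2]
finger_gap: 0.0116
grip_force: 103.0
clock: 24.18
tcp_pos: [0.4978, 0.0432, 0.1249]
orientation: [-0.003, 0.108, 0.994, -0.001]
wrist_force: [-15.5, 4.8, 11.9]
finger_gap: 0.0116
grip_force: 102.8
```

```bash
python3 -m creep '[[-0.0005,0,0,0,0,0],[-0.001,0,0,0,0,0],[-0.001,0,0,0,0,0]]';python3 -m creep '[[-0.0005,0,0,0,0,0],[-0.001,0,0,0,0,0],[-0.001,0,0,0,0,0]]'
```

```text
clock: 24.55
tcp_pos: [0.4986, 0.043, 0.1247]
orientation: [-0.003, 0.108, 0.994, -0.001]
wrist_force: [-15.8, 5.8, 10.3]
finger_gap: 0.0114
grip_force: 102.9
clock: 24.92
tcp_pos: [0.5004, 0.0427, 0.1251]
orientation: [-0.002, 0.108, 0.994, -0.001]
wrist_force: [-12.4, 5.5, 9.2]
finger_gap: 0.0117
grip_force: 102.6
```

```bash
python3 -m creep '[[-0.0005,0,0,0,0,0],[-0.001,0,0,0,0,0],[-0.001,0,0,0,0,0]]'; python3 -c "
from h import *
go([.5,.04,.125],2.922)"
```

```text
clock: 25.3
tcp_pos: [0.5063, 0.0414, 0.1259]
orientation: [0.002, 0.109, 0.994, -0.001]
wrist_force: [-3.4, 3.4, 3.6]
finger_gap: 0.0116
grip_force: 102.1
t 25.3 tcp [0.5063 0.0414 0.1259] yaw 2.924 z [ 0.005 -0.003 -1.   ] F [-3.4  3.4  3.6] shift [ 0.0059 -0.0027  0.0009] rot [-0.002  0.005  0.002] rows 0.1 j [-0.08  0.24 -0.32  1.01 -0.    0.14]
```

Snapped over. Now push gently until the bore's back stops.

```bash
python3 -m creep '[[-0.0005,0,0,0,0,0],[-0.001,0,0,0,0,0],[-0.001,0,0,0,0,0]]';python3 -m creep '[[-0.0005,0,0,0,0,0],[-0.001,0,0,0,0,0],[-0.001,0,0,0,0,0]]'
```

```text
clock: 25.68
tcp_pos: [0.5069, 0.0412, 0.1259]
orientation: [0.002, 0.109, 0.994, -0.001]
wrist_force: [-5.0, 4.7, 6.2]
finger_gap: 0.0115
grip_force: 102.1
clock: 26.05
tcp_pos: [0.5077, 0.0408, 0.1259]
orientation: [0.002, 0.109, 0.994, -0.001]
wrist_force: [-4.6, 3.9, 6.0]
finger_gap: 0.0118
grip_force: 102.1
```

```bash
python3 -m creep '[[-0.0005,0,0,0,0,0],[-0.001,0,0,0,0,0],[-0.0015,0,0,0,0,0],[-0.0015,0,0,0,0,0]]';python3 -m creep '[[-0.0005,0,0,0,0,0],[-0.001,0,0,0,0,0],[-0.0015,0,0,0,0,0],[-0.0015,0,0,0,0,0]]'
```

```text
clock: 26.55
tcp_pos: [0.5079, 0.0407, 0.1259]
orientation: [0.001, 0.109, 0.994, -0.001]
wrist_force: [-8.9, 4.4, 9.4]
finger_gap: 0.0114
grip_force: 102.5
clock: 27.05
tcp_pos: [0.508, 0.0407, 0.1258]
orientation: [-0.0, 0.108, 0.994, -0.001]
wrist_force: [-12.2, 5.3, 12.5]
finger_gap: 0.0116
grip_force: 102.9
```

The bore stops hard at TCP x 0.508 (3 mm more command, no motion). Relax the load, release, lift.

```bash
python3 -m creep '[[0.001,0,0,0,0,0],[0.002,0,-0.001,0,0,0],[0.002,0,-0.001,0,0,0]]' - 40; python3 -m creep '[[0,0,0,0,0,0],[0,0,0,0,0,0],[0,0,0,0,0,0],[0,0,0,0,0,0]]' 0.05 20; python3 -m creep '[[0,0,-0.02,0,0,0],[0,0,-0.05,0,0,0],[0.05,0,-0.1,0,0,0],[0.1,0.03,-0.12,0,0,0],[0.1,0.05,-0.12,0,0,0],[0.1,0.1,-0.12,0,0,0]]'; python3 -c "
from h import *
go([.5,.3,.3],2.922)
s=viewer.read_camera('side');t=viewer.read_camera('top');o=np.zeros((500,800,3),np.uint8)
o[:,:400]=cv2.resize(t['image'][140:265,290:390],(400,500),interpolation=cv2.INTER_CUBIC);o[:,400:]=cv2.resize(s['image'][165:240,315:375],(400,500),interpolation=cv2.INTER_CUBIC);cv2.imwrite('pics/e1.png',o[...,::-1])"
```

```text
clock: 27.42
tcp_pos: [0.5079, 0.0407, 0.126]
orientation: [0.001, 0.109, 0.994, -0.001]
wrist_force: [-5.3, 4.8, 1.4]
finger_gap: 0.0119
grip_force: 101.2
clock: 27.92
tcp_pos: [0.51, 0.0398, 0.1272]
orientation: [0.003, 0.109, 0.994, -0.002]
wrist_force: [0.6, 0.2, -0.1]
finger_gap: 0.0499
grip_force: 0.0
clock: 28.68
tcp_pos: [0.4331, 0.16, 0.2476]
orientation: [0.004, 0.11, 0.994, -0.002]
wrist_force: [0.9, -0.6, -0.2]
finger_gap: 0.0498
grip_force: 0.0
t 28.68 tcp [0.4331 0.16   0.2476] yaw 2.921 z [ 0.008 -0.004 -1.   ] F [ 0.9 -0.6 -0.2] shift [-0.0352  0.1511 -0.0524] rot [-0.002  0.009 -0.001] rows 2.6 j [ 0.18  0.08 -0.2   1.28 -0.01  0.4 ]
```

View pics/e1.png

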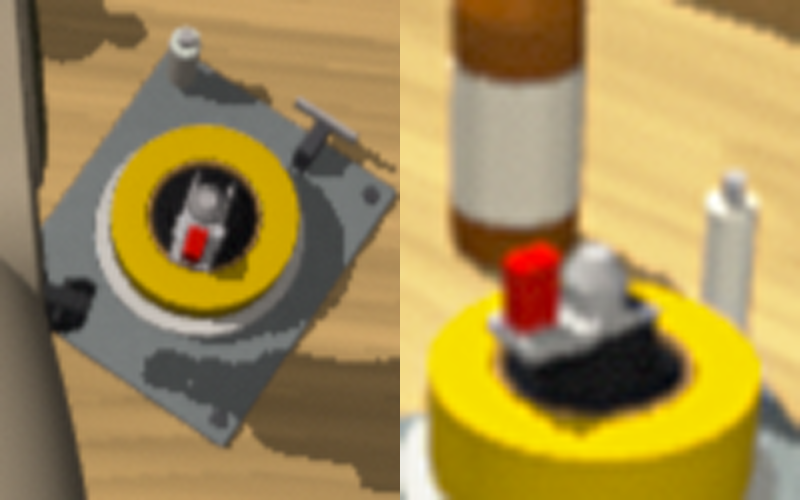

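The clip lies flat in the groove on the hub with the head just above it, prongs on both sides of the spindle, and the gripper is clear of it.

```bash
python3 -m creep '[[0,0,0,0,0,0],[0,0,0,0,0,0]]' >/dev/null; python3 -c "
from workcell import env
print(env.hand_in())"
```

```text
the job is handed in; nothing more can be done
None
```

The job is handed in at about 29 s: the roll is flat on the platter over the spindle, and the clip snapped home in the groove and was released; I saw no sign of a force limit being passed, the bystanders were not touched, and no verdict was returned.

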